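# Dispense the brass swivel balls

### The job

With the canister at rest, put the walnut tray on the yellow outline in front of the tipping canister, squarely filling it, then turn the canister's dial so that the opening over its mouth is the one that lets the 26 mm brass balls out but holds back the 38 mm grey one. Tip the canister all the way by its red crank handle so that all three brass balls roll into the tray, then swing it fully back to rest, leaving the tray in its place with the balls in it. Do not knock or shift the other things standing about.

Things in the scene. Friction and masses are not known exactly. Their poses are not given: they have to be found in the camera images.
- tray: Loose open walnut tray with rubber edges, 148 (its x) x 120 (its y) x 55 mm high, all walls 9 mm thick, floor 9 mm, 0.2 to 0.33 kg, empty. Origin at the centre of its underside, z up. It stands to the left; a wall can be pinched from above. Collar nut or mic block (under 45 mm high) stands between it and its place.
- outline (a point): Centre, at table height, of the yellow outline (152 x 138 mm) where the tray belongs; x points to the stand (away from the robot), y left, z up. The tray's x lies along it, either way round. The stand's posts begin 87 mm along +x, its base 105 mm. The resting canister overhangs the far half: its underside runs from 80 mm past this point at 145 mm height to 30 mm past it at 195 mm.
- pivot (a point): Centre of the canister's pivot, 160 mm above the table, 100 mm behind the outline's centre; same axes as outline. The canister tips about this point's y axis, its mouth swinging towards -x and down. Two green posts, 10 mm thick, at y = +-40 mm.
- canister (a joint): Tip angle of the canister, rad: 0 at rest (mouth up, leaning 35 degrees from vertical towards -x of the pivot), up to 1.9 at its stop (mouth 54 degrees below level). Stiff friction hinge (0.35 N m): it stays where it is left. Tip it by the red crank handle.
- bore (a point): Point on the aluminium canister's bore axis at the pivot; z runs along the bore to the mouth, x towards the dial's centre (away from the robot), y left. Tube outside 54 mm, bore 44 mm, bore floor at z = -75, mouth at z = 70 mm. The big grey ball lies at the bottom, the three brass balls in single file in front of it.
- handle (a point): Grip point on the red crank handle: a round bar 16 mm thick along the pivot's y axis, reaching 38 mm inward (to the crank arm) and 30 mm outward of it, 95 mm to the right (-y) of the bore. It circles the pivot at 90 mm radius: at rest it stands 45 degrees back (+x) of straight up, at the stop 64 degrees forward (-x). Axes as those of bore.
- dial (a joint): Angle of the turret dial on the mouth, rad, growing counter-clockwise seen from outside. Opening over the mouth (the dial's side nearest the robot): -1.571 small, 15 mm (white dot); 0 closed (red dot); 1.571 medium, 31 mm (yellow dot); 3.142 large, 41 mm (blue dot). Turns from -1.7 to 3.3, light friction (0.06 N m), no detents; starts at -0.9 to 0.8.
- knob (a point): Grip point on the dial's brass bar knob, on the dial's axis. z points outward (at rest 35 degrees from vertical, towards the robot), x along the bar. Bar 36 mm long (x), 16 mm wide (y), from 18 mm below to 16 mm above this point; under it a boss of 34 mm diameter, 10 mm high. Dial disc 140 mm wide, top 28 mm below this point (rim 26 mm). Dial axis 38 mm from the bore's.
- brass1: Brass swivel ball, 26 mm, inside the canister at first. Origin at its centre.
- brass2: Brass swivel ball, 26 mm, inside the canister at first. Origin at its centre.
- brass3: Brass swivel ball, 26 mm, inside the canister at first. Origin at its centre.
- big_ball: Grey swivel ball, 38 mm, at the bottom of the canister; it must stay there. Origin at its centre.
- valve: Bystander: amber glass valve tube with black base, standing, 46 mm wide, 108 mm high. Origin under its centre, z up.
- mic_head: Bystander: grey cast microphone head standing on its flange, 66 mm wide, 118 mm high. Origin under its centre, z up.
- tin: Bystander: aluminium screw-top canister with knurled lid, 70 mm wide, 90 mm high. Origin under its centre, z up.
- collar_nut: Bystander: brass collar nut, a ring 68 mm wide, 30 mm high, flat. Origin under its centre, z up.
- mic_block: Bystander: rubber-edged walnut mic block, 92 x 60 x 41 mm high. Origin under its centre, z up.
- wrench: Bystander: steel wrench, 160 mm long, lying at the right. z up.
- spool: Bystander: small tape spool lying flat at the right, 104 mm wide, 32 mm high. Origin under its centre, z up.
Not all that is in view belongs to the job. Leave any blue look-alike of the tray alone.

How it is judged:
By the outcome, as a careful person would: the job done as asked, in the order asked, and still so for the second after the job is handed in, with the robot touching nothing.
It also fails if it takes over 72 s, if anything falls off the work surface, if the arm or the gripper's body presses on something with over 40 N, if the wrist force passes 120 N, or if a joint passes its speed limit or range.

### The arm

A 6-joint arm with a two-finger parallel gripper is mounted at the origin on the work surface. World frame = base frame: x ahead of the robot, y to its left, z up, the work surface at z = 0. Lengths are in mm, angles in rad, forces in N, time in s.
With the tool pointing down it reaches from about 250 to 800 mm from the base axis. Payload 8.5 kg.
Tool frame: the origin (TCP) lies between the finger pads; the fingertips stand 25 mm ahead of it and the grasp point (between the pads) lies 6 mm ahead of it; z points along the fingers, y is the line along which they close (so a half turn about z gives the same grasp; the last joint's range is limited). The gripper opens to 85 mm and grips with 20 to 120 N. Pads are 22 mm wide; open, the fingers measure 114 mm over their backs; the gripper's body (76 mm by 85 mm) begins 54 mm behind the grasp point. The pads swing forward as they close: fully open they stand 13 mm farther back than shut.
Start: joints at [1.188, 0.238, -0.013, 1.319, 0, 1.571], TCP at [196.08, 486.964, 256.276] pointing down, gripper open.
Joint ranges: [-2.66, 2.66], [-1.03, 1.9], [-1.14, 1.46], [-1.82, 2.27], [-1.45, 1.34], [-3.14, 3.14]. Speed limits (rad/s): [2.22, 2.22, 2.79, 3.14, 3.14, 3.14].

### API

Orientations are given as a unit quaternion [x, y, z, w].
In Python, from cell import r gives the robot as it stands. Calls block until the motion is done:
- r.movep(position, orientation): joint-space move of the TCP to a pose.
- r.move_l(position, rotation=None, velocity=150, guard=None): straight line of the TCP; rotation=None keeps the orientation; velocity is the mean speed in mm/s. With guard (N) it stops when the force on the tool has changed by that much, and returns True; else False.
- r.movej(angles): joint-space move.
- r.grip(opening, grip_force=None): finger opening in mm; grip_force is the grip in N (None keeps the last); returns when the fingers have stopped.
- r.wait(seconds).
- r.solve_ik(position, orientation): joint angles nearest the present ones, or None.
- r.get_image(name): name is "scene" or "top"; returns the picture (480x640x3 uint8, red, green, blue); there is no depth.
- r.camera_params(name): a dict with "fx", "fy", "cx", "cy" (pixels), "D" ([k1, k2, p1, p2, k3] as OpenCV has them; the pictures are not rectified), "pose" (4x4, takes a point from camera to world coordinates). Camera axes: x right, y down, z forward; pixel columns grow to the right and rows downward; lengths in mm; the calibration is good to about 2 mm. A picture is of the moment at which its call begins. camera_params takes no time and is no camera call.
A pose or a line that the arm cannot do raises r.Unreachable and nothing moves.
- r.job_done(): hands the job in; it is judged then, once.
Readings, each from a call of its own:
- r.read_clock(): time.
- r.read_joints(): joint angles.
- r.read_joint_vel(): joint speeds.
- r.read_joint_efforts(): joint torques, N m.
- r.read_position(): TCP position.
- r.read_eef_rot(): TCP orientation.
- r.read_ft_force(): force on the tool from outside, world axes, zero at the start.
- r.read_torque(): the same for the moment, N m.
- r.read_grip_width(): finger opening in mm.
- r.read_grip_force(): force on a finger pad.
Only numpy, scipy, OpenCV 4.12 (cv2) and the standard library are available. Lean on these libraries where they do the work, as an engineer would, in place of code of your own. Each camera call takes 0.05 s, during which the arm holds its last target. There are 200 camera calls.

## Working session

There is one attempt and no reset: what is moved stays moved. The work goes in short steps, each a Python script; the robot and the scene stay as the last script left them, time stands still between calls to the robot, and variables do not carry over. Pictures are saved under pics/ and viewed, at most 10 in all, crops included, and the job is handed in when it is done.

```bash
ls; mkdir -p pics; python3 - <<'E'
from cell import r
import cv2,numpy as np
for n in("scene","top"):
    im=r.get_image(n); cv2.imwrite(f"pics/{n}0.png",im[:,:,::-1])
    p=r.camera_params(n); print(n,{k:np.round(v,3).tolist() for k,v in p.items()})
E
```

```text
pics
scene {'fx': 463.342, 'fy': 463.342, 'cx': 323.243, 'cy': 247.269, 'D': [-0.072, 0.0, 0.0, 0.0, 0.0], 'pose': [[0.146, 0.82, -0.553, 1299.018], [0.989, -0.118, 0.087, -51.783], [0.006, -0.56, -0.829, 1397.263], [0.0, 0.0, 0.0, 1.0]]}
top {'fx': 522.677, 'fy': 522.677, 'cx': 318.233, 'cy': 233.455, 'D': [0.017, 0.0, 0.0, 0.0, 0.0], 'pose': [[-0.03, -0.977, 0.213, 234.525], [-1.0, 0.029, -0.012, 89.135], [0.005, -0.213, -0.977, 1477.403], [0.0, 0.0, 0.0, 1.0]]}
```

View pics/scene0.png

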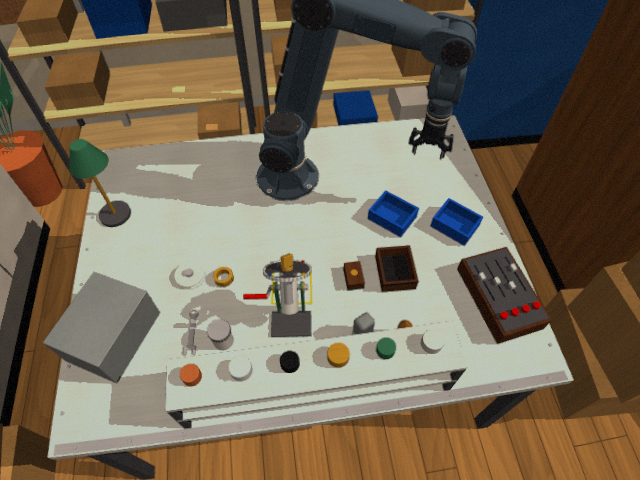

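View pics/top0.png

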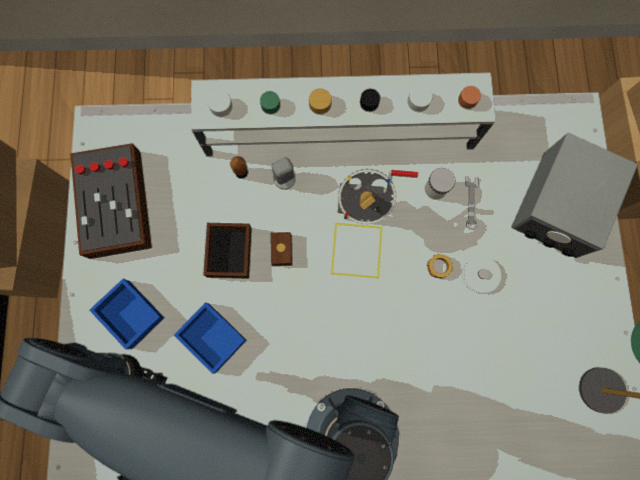

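The top view shows the tray at about (228,250), the mic block at (282,249), the yellow outline at (357,250), the canister and dial at (367,195) and the crank handle at (404,174). I'll enlarge both views.

```bash
python3 - <<'E'
import cv2
a=cv2.imread("pics/top0.png")[155:295,195:395]; cv2.imwrite("pics/top0c.png",cv2.resize(a,None,fx=4,fy=4,interpolation=cv2.INTER_CUBIC))
a=cv2.imread("pics/top0.png")[155:225,325:425]; cv2.imwrite("pics/top0d.png",cv2.resize(a,None,fx=8,fy=8,interpolation=cv2.INTER_CUBIC))
E
```

```text
(no output)
```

View pics/top0c.png

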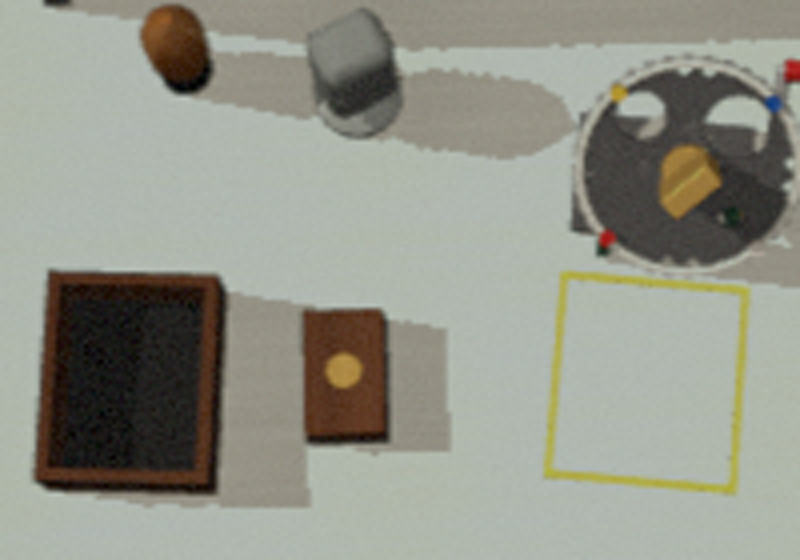

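View pics/top0d.png

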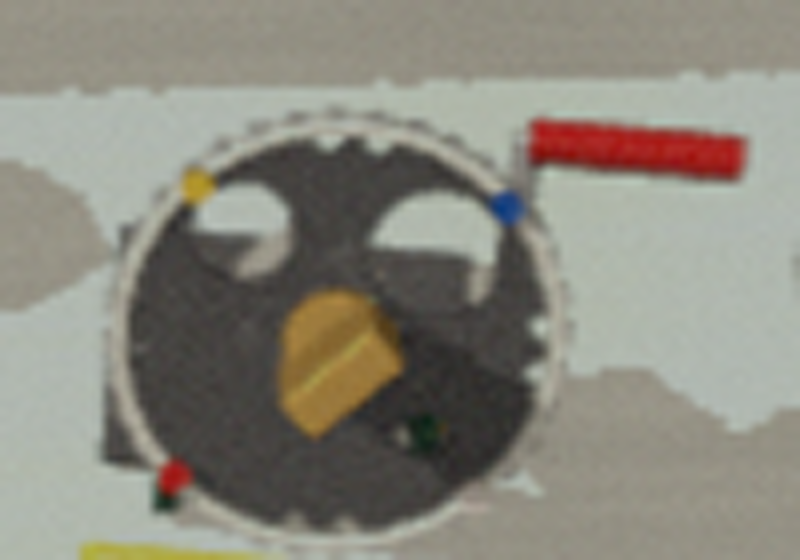

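The enlarged top crop gives the corner pixels of the outline, tray and block. The dial sits with its red dot at the lower left and yellow at the upper left, so its angle is about -0.8, and the knob bar runs up and to the right. Next I convert these to world poses.

```bash
cat > h.py <<'E'
import numpy as np, cv2
from cell import r
from scipy.spatial.transform import Rotation as R
def P(n):
    p=r.camera_params(n); K=np.array([[p["fx"],0,p["cx"]],[0,p["fy"],p["cy"]],[0,0,1.]]); return K,np.array(p["D"],float),np.array(p["pose"])
def w(n,uv,z):
    K,D,T=P(n); q=cv2.undistortPoints(np.array(uv,float).reshape(-1,1,2),K,D)[:,0]
    d=np.c_[q,np.ones(len(q))]@T[:3,:3].T; o=T[:3,3]
    return o+d*((np.reshape(z,-1)-o[2])/d[:,2])[:,None]
def proj(n,X):
    K,D,T=P(n); I=np.linalg.inv(T)
    return cv2.projectPoints(np.array(X,float).reshape(-1,1,3),cv2.Rodrigues(I[:3,:3])[0],I[:3,3],K,D)[0][:,0]
def crop(uv,o,s): return np.array(o)+(np.array(uv,float)+.5)/s-.5
def rect(n,uv,z): # corners order: far-left, far-right, near-right, near-left -> centre, yaw of x, sizes
    c=w(n,uv,z)[:,:2]; ax=(c[0]+c[1]-c[2]-c[3]); ay=c[0]+c[3]-c[1]-c[2]
    y1=np.arctan2(ax[1],ax[0]); y2=np.arctan2(-ay[0],ay[1])
    return c.mean(0),y1,y2,np.linalg.norm(ax)/2,np.linalg.norm(ay)/2
E
python3 - <<'E'
from h import *
np.set_printoptions(precision=3,suppress=True)
O=(195,155)
for nm,uv,z in(("outline",[(562,271),(749,287),(736,494),(544,479)],0),("tray",[(48,270),(222,277),(214,488),(36,483)],55),("block",[(304,310),(382,309),(387,440),(307,440)],41)):
    print(nm,*rect("top",crop(uv,O,4),z))
c,a,b,_,_=rect("top",crop([(562,271),(749,287),(736,494),(544,479)],O,4),0)
yaw=(a+b)/2
B=R.from_euler('z',yaw)*R.from_euler('y',-35,degrees=True)
piv=np.r_[c,0]+R.from_euler('z',yaw).apply([100,0,160])
print("piv",piv,"yaw",yaw)
# rim pixel extremes in crop d and handle ends
rim=crop([(335,115),(560,320),(340,540),(113,330)],(325,155),8)
print("rim px",rim, "dots", crop([(175,478),(508,206),(197,185)],(325,155),8))
for h in(80,85,90,95):
    t=np.radians([0,90,180,270]); p=piv+B.apply(np.c_[38+70*np.cos(t),70*np.sin(t),0*t+h])
    print(h,proj("top",p).ravel())
z_h=160+90*np.cos(np.pi/4)
pr=[]
e=piv+R.from_euler('z',yaw).apply([[63.6,-57,63.6],[63.6,-125,63.6]])
print("handle pred",proj("top",e),"seen",crop([(530,140),(745,158)],(325,155),8))
E
```

```text
outline [504.486 -37.334] -0.11933229951393678 -0.11240982748694443 152.13399023495495 136.44312947082688
tray [507.272 324.894] -0.039354636446430516 -0.06435477126767343 148.88141938631802 121.53723863677158
block [508.394 177.431] 0.014993520372176987 -0.022888098860425296 92.81799488199911 55.14563662669593
piv [603.816 -48.895 160.   ] yaw -0.1158710635004406
rim px [[366.438 168.938]
 [394.562 194.562]
 [367.062 222.062]
 [338.688 195.812]] dots [[346.438 214.312]
 [388.062 180.312]
 [349.188 177.688]]
80 [369.989 169.79  338.268 195.073 363.738 223.977 395.376 199.851]
85 [370.087 170.359 338.249 195.72  363.81  224.714 395.564 200.517]
90 [370.186 170.933 338.23  196.373 363.882 225.456 395.753 201.188]
95 [370.285 171.51  338.211 197.03  363.955 226.204 395.944 201.864]
handle pred [[390.507 172.175]
 [417.483 174.402]] seen [[390.812 172.062]
 [417.688 174.312]]
```

```bash
cat >> h.py <<'E'
yaw=-0.1159; OC=np.array([504.5,-37.3,0]); RZ=R.from_euler('z',yaw)
piv=OC+RZ.apply([100,0,160]); B=RZ*R.from_euler('y',-35,degrees=True)
E
python3 - <<'E'
from h import *
from scipy.optimize import least_squares
np.set_printoptions(precision=3,suppress=True)
dots=crop([(175,478),(508,206),(197,185)],(325,155),8)
rim=crop([(335,115),(560,320),(340,540),(113,330)],(325,155),8)
def f(p):
    th,h,rad=p; ps=th+np.array([np.pi,0,np.pi/2])
    return (proj("top",piv+B.apply(np.c_[38+rad*np.cos(ps),rad*np.sin(ps),0*ps+h]))-dots).ravel()
s=least_squares(f,[-.8,80,65]); print("dots",s.x,s.fun)
t=np.linspace(0,6.283,400)
for h in (72,76,80,84):
    q=proj("top",piv+B.apply(np.c_[38+70*np.cos(t),70*np.sin(t),0*t+h]));print(h,q.min(0),q.max(0))
q=crop([(280,395),(365,325),(403,365),(315,438)],(325,155),8)
def g(p):
    a,h,L,W=p; c=np.array([[-L,W],[L,W],[L,-W],[-L,-W]])/2
    c=R.from_euler('z',a).apply(np.c_[c,0*c[:,:1]])+[38,0,h]
    return (proj("top",piv+B.apply(c))-q).ravel()
s2=least_squares(g,[-.8,125,36,16]);print("knob top",s2.x,s2.fun)
print("rimseen",rim)
E
```

```text
dots [-0.765 80.464 66.326] [-0.219 -0.107 -0.066  0.001 -0.1    0.151]
72 [338.175 168.782] [395.306 222.909]
76 [338.16  169.231] [395.455 223.493]
80 [338.145 169.683] [395.606 224.079]
84 [338.129 170.138] [395.757 224.668]
knob top [ -0.759 114.927  33.79   17.134] [ 0.08   0.097  0.309 -0.069  0.221  0.063  0.368 -0.217]
rimseen [[366.438 168.938]
 [394.562 194.562]
 [367.062 222.062]
 [338.688 195.812]]
```

```bash
python3 - <<'E'
import cv2
a=cv2.imread("pics/scene0.png")[245:320,240:340]; cv2.imwrite("pics/scene0c.png",cv2.resize(a,None,fx=8,fy=8,interpolation=cv2.INTER_CUBIC))
from h import *
np.set_printoptions(precision=2,suppress=True)
for h in(72,78,84): # disc rim extremes, knob top centre, in crop coordinates
    t=np.linspace(0,6.283,400); q=(proj("scene",piv+B.apply(np.c_[38+70*np.cos(t),70*np.sin(t),0*t+h]))-[240,245]+.5)*8-.5
    k=R.from_euler('z',-.765).apply([[-18,8,0],[18,8,0],[18,-8,0],[-18,-8,0]])+[38,0,h+44]
    print(h,q.min(0),q.max(0),((proj("scene",piv+B.apply(k))-[240,245]+.5)*8-.5).round().tolist())
print(((proj("scene",piv+RZ.apply([[63.6,-57,63.6],[63.6,-125,63.6]]))-[240,245]+.5)*8))
E
```

```text
72 [185.83 135.11] [571.22 291.31] [[425.0, 89.0], [353.0, 118.0], [322.0, 107.0], [395.0, 78.0]]
78 [184.82 120.59] [570.85 275.58] [[425.0, 73.0], [352.0, 102.0], [321.0, 91.0], [394.0, 63.0]]
84 [183.82 106.02] [570.47 259.8 ] [[424.0, 58.0], [351.0, 86.0], [320.0, 75.0], [393.0, 47.0]]
[[220.12 415.47]
 [ 29.68 419.75]]
```

View pics/scene0c.png

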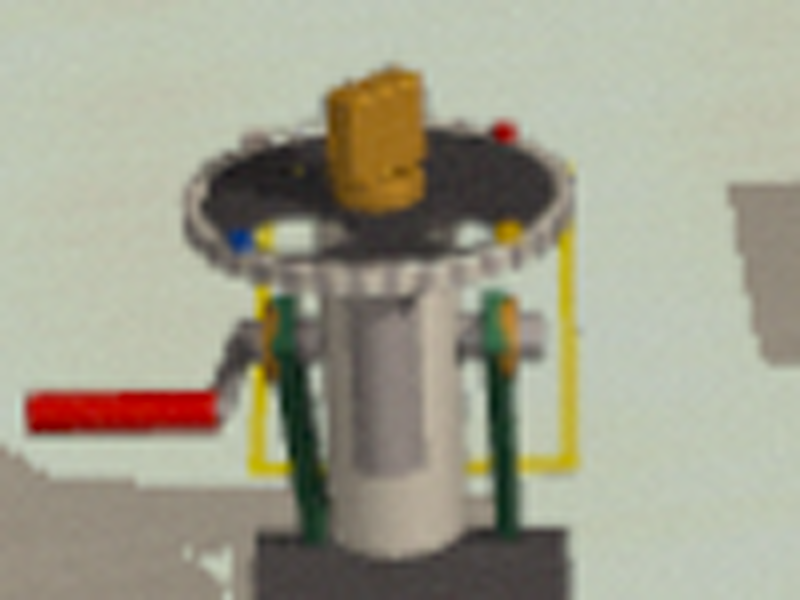

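```bash
cat >> h.py <<'E'
def ori(zax,yax):
    z=np.array(zax,float);z/=np.linalg.norm(z); y=np.array(yax,float);y-=z*(y@z);y/=np.linalg.norm(y)
    return R.from_matrix(np.c_[np.cross(y,z),y,z]).as_quat()
def down(a): return ori([0,0,-1],[np.cos(a),np.sin(a),0])
def say(): print("t",round(r.read_clock(),2),"p",np.round(r.read_position(),1),"F",np.round(r.read_ft_force(),1),"w",round(r.read_grip_width(),1))
E
python3 - <<'E'
from h import *
T=np.array([507.3,324.9,0]); ty=-0.052
g=T+R.from_euler('z',ty).apply([-69.5,0,0]); 
P1=OC+RZ.apply([-69.5,0,0])
for s in(0,np.pi):
    print([np.round(r.solve_ik(list(p),list(q)),2).tolist() if r.solve_ik(list(p),list(q)) is not None else None for p,q in((g+[0,0,49],down(ty+s)),(P1+[0,0,49],down(yaw+s)))])
# knob / handle feasibility
kz=B.apply([0,0,1]); K=piv+B.apply([38,0,110])
for nm in("a","b"):
  for d in(-.765,-.3,0,.5,1,1.571):
    a=d+np.pi/2+(np.pi if nm=="b" else 0)
    q=ori(-kz,B.apply([np.cos(a),np.sin(a),0])); j=r.solve_ik(list(K+6*kz),list(q)); print(nm,d,None if j is None else np.round(j,2))
for s in(1,-1):
  for t in(0,.5,1,1.5,1.9):
    al=np.pi/4-t; b=.6*t/1.9
    X=piv+RZ.apply([90*np.sin(al),-108,90*np.cos(al)]); z=RZ.apply([np.sin(b),0,-np.cos(b)])
    q=ori(z,s*RZ.apply([np.cos(b),0,np.sin(b)])); j=r.solve_ik(list(X-6*z),list(q)); print("h",s,t,None if j is None else np.round(j,2))
E
```

```text
[[0.64, 0.43, -0.31, 0.84, 0.0, 2.27], [-0.07, 0.27, -0.57, 0.73, 0.0, 1.62]]
[[0.64, 0.43, -0.31, 0.84, 0.0, -0.88], [-0.07, 0.27, -0.57, 0.73, 0.0, -1.52]]
a -0.765 [-0.06 -0.07 -0.51  0.52 -0.03  0.81]
a -0.3 [-0.06 -0.07 -0.51  0.52 -0.03  0.34]
a 0 [-0.06 -0.07 -0.51  0.52 -0.03  0.04]
a 0.5 [-0.06 -0.07 -0.51  0.52 -0.03 -0.46]
a 1 [-0.06 -0.07 -0.51  0.52 -0.03 -0.96]
a 1.571 [-0.06 -0.07 -0.51  0.52 -0.03 -1.53]
b -0.765 [-0.06 -0.07 -0.51  0.52 -0.03 -2.33]
b -0.3 [-0.06 -0.07 -0.51  0.52 -0.03 -2.8 ]
b 0 [-0.06 -0.07 -0.51  0.52 -0.03 -3.1 ]
b 0.5 [-0.06 -0.07 -0.51  0.52 -0.03  2.68]
b 1 [-0.06 -0.07 -0.51  0.52 -0.03  2.18]
b 1.571 [-0.06 -0.07 -0.51  0.52 -0.03  1.61]
h 1 0 [-0.24  0.51  0.34  1.4   0.    1.44]
h 1 0.5 [-0.26  0.32  0.08  1.17  0.02  1.43]
h 1 1 [-0.29  0.14 -0.2   0.92  0.05  1.41]
h 1 1.5 [-0.32 -0.   -0.48  0.63  0.09  1.39]
h 1 1.9 [-0.35 -0.07 -0.7   0.35  0.13  1.38]
h -1 0 [-0.24  0.51  0.34  1.4   0.   -1.7 ]
h -1 0.5 [-0.26  0.32  0.08  1.17  0.02 -1.72]
h -1 1 [-0.29  0.14 -0.2   0.92  0.05 -1.74]
h -1 1.5 [-0.32 -0.   -0.48  0.63  0.09 -1.75]
h -1 1.9 [-0.35 -0.07 -0.7   0.35  0.13 -1.77]
```

```bash
python3 - <<'E'
from h import *
T=np.array([507.3,324.9,0]); ty=-0.052
g=T+R.from_euler('z',ty).apply([-69.5,0,0])
r.grip(40,90)
r.movep(list(g+[0,0,130]),list(down(ty)))
hit=r.move_l(list(g+[0,0,49]),velocity=120,guard=15); print(hit); say()
r.grip(0,90); say()
r.move_l(list(g+[0,0,139]),velocity=120); say()
def tgt(dy,z): return list(OC+RZ.apply([-69.5,dy,z]))
r.move_l(tgt(115,139),list(down(yaw)),velocity=180)
cv2.imwrite("pics/carry.png",r.get_image("top")[:,:,::-1]); say()
r.move_l(tgt(112,60),velocity=120)
r.move_l(tgt(0,57),velocity=120); 
print(r.move_l(tgt(0,49.5),velocity=40,guard=15)); say()
r.wait(.2)
r.grip(30); say()
r.move_l(tgt(0,150),velocity=150)
im=r.get_image("top"); cv2.imwrite("pics/t1.png",im[:,:,::-1])
a=im[205:305,310:410,::-1]; cv2.imwrite("pics/t1c.png",cv2.resize(a,None,fx=6,fy=6,interpolation=cv2.INTER_CUBIC)); say()
E
```

```text
False
t 2.63 p [438.1 329.   49.6] F [-1.   1.2  0.4] w 40.0
t 3.02 p [438.3 328.8  50. ] F [-0.6  0.1  6.3] w 7.4
t 3.92 p [437.5 328.2 138.3] F [ 0.1  0.4 -2.4] w 7.5
t 5.48 p [448.7  85.6 139. ] F [ 0.1 -0.1 -2.1] w 7.7
True
t 7.62 p [436.  -28.8  49.9] F [-0.9  1.1  8.2] w 7.4
t 8.17 p [435.3 -29.   49.4] F [-0.8  0.5  0.3] w 30.0
t 9.03 p [434.8 -29.2 149.1] F [ 0.1  0.8 -0.5] w 30.5
```

View pics/t1.png

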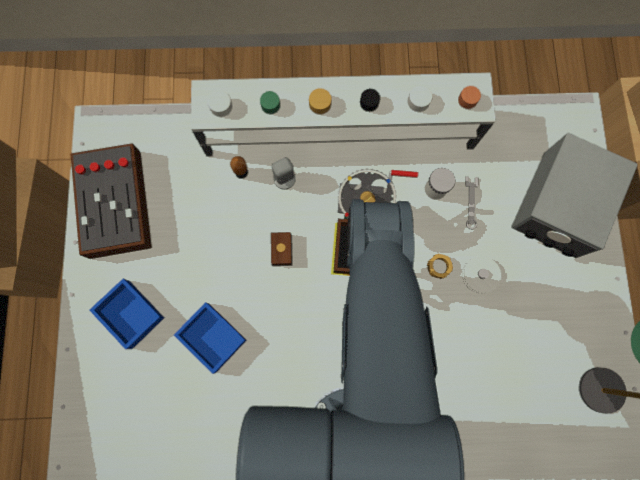

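The tray is standing in the outline, but the arm hides most of it. I'll swing the arm left and look again.

```bash
python3 - <<'E'
from h import *
j=np.array(r.read_joints()); j[0]+=0.75; r.movej(j.tolist())
im=r.get_image("top"); cv2.imwrite("pics/t2.png",im[:,:,::-1]); say()
a=im[155:290,320:410,::-1]; b=cv2.resize(a[55:],None,fx=8,fy=8,interpolation=cv2.INTER_CUBIC)
cv2.imwrite("pics/t2c.png",b[:600]); print(b.shape)
E
```

```text
t 10.3 p [338.5 274.2 148.9] F [-0.3  0.6 -0.4] w 30.1
(640, 720, 3)
```

View pics/t2c.png

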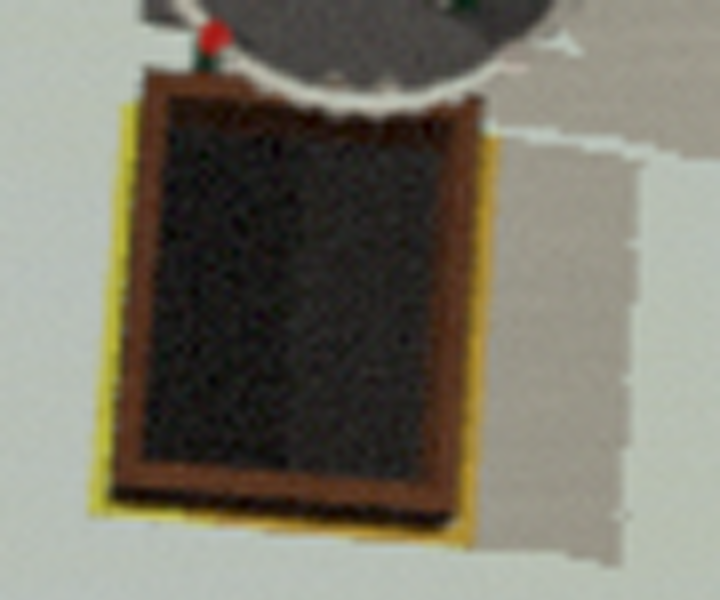

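```bash
python3 - <<'E'
from h import *
c,a,b,L,W=rect("top",crop([(147,70),(486,98),(460,515),(115,485)],(320,210),8),55); print(c,a,b,L,W)
print("off in outline frame",RZ.inv().apply(np.r_[c,0]-OC))
bt=w("top",crop([(112,502),(450,529),(90,516),(475,548)],(320,210),8),0); print(RZ.inv().apply(bt-OC))
for dx in(0,):
    print(((proj("top",OC+RZ.apply([[-74,60,0],[-74,-60,0],[-74,60,55],[-74,-60,55],[74,60,55],[74,-60,55]]))-[320,210]+.5)*8-.5).round(0).tolist())
E
```

```text
[506.34181713 -35.25958312] -0.11466904087565495 -0.11544806463821548 147.2860923439742 118.77850536651182
off in outline frame [1.59350535 2.23971697 0.        ]
[[-70.01208658  60.73238397   0.        ]
 [-69.26864877 -59.74784906   0.        ]
 [-75.68493198  68.13139721   0.        ]
 [-75.27495174 -69.01331332   0.        ]]
[[113.0, 513.0], [450.0, 542.0], [119.0, 491.0], [468.0, 521.0], [152.0, 74.0], [494.0, 102.0]]
```

```bash
cat >> h.py <<'E'
def prof(im,n,pts): # mean RGB along list of point-arrays (z=0, outline frame)
    out=[]
    for p in pts:
        q=proj(n,OC+RZ.apply(p)).astype(np.float32); out.append(cv2.remap(im.astype(np.float32),q[None,:,0],q[None,:,1],cv2.INTER_LINEAR)[0].mean(0).astype(int).tolist())
    return out
def edges(im):
    s=np.linspace(-45,45,30); o=np.ones(30)
    for n,x in(("near",range(-82,-58)),):
        print(n,[(v,*p) for v,p in zip(x,prof(im,"top",[np.c_[o*v,s,0*o] for v in x]))])
    s=np.linspace(-65,20,30)
    for n,x in(("left",range(50,76)),("right",range(-76,-50))):
        print(n,[(v,*p) for v,p in zip(x,prof(im,"top",[np.c_[s,o*v,0*o] for v in x]))])
E
python3 -c "
from h import *
edges(cv2.imread('pics/t2.png')[:,:,::-1])"
```

```text
near [(-82, 182, 190, 181), (-81, 182, 191, 182), (-80, 183, 191, 182), (-79, 183, 191, 181), (-78, 182, 189, 177), (-77, 180, 184, 164), (-76, 177, 174, 141), (-75, 173, 163, 114), (-74, 168, 150, 86), (-73, 156, 134, 63), (-72, 134, 111, 44), (-71, 106, 85, 29), (-70, 79, 60, 19), (-69, 58, 42, 14), (-68, 43, 29, 11), (-67, 34, 21, 11), (-66, 33, 21, 13), (-65, 38, 25, 17), (-64, 48, 31, 21), (-63, 63, 40, 26), (-62, 76, 47, 30), (-61, 84, 51, 32), (-60, 87, 53, 33), (-59, 88, 53, 33)]
left [(50, 38, 29, 23), (51, 46, 32, 24), (52, 56, 36, 26), (53, 66, 41, 27), (54, 74, 44, 28), (55, 79, 47, 29), (56, 82, 49, 30), (57, 83, 50, 31), (58, 83, 51, 32), (59, 83, 54, 33), (60, 84, 61, 35), (61, 93, 76, 39), (62, 110, 98, 45), (63, 131, 125, 50), (64, 151, 147, 54), (65, 166, 162, 60), (66, 175, 172, 67), (67, 179, 177, 81), (68, 181, 181, 101), (69, 183, 184, 125), (70, 183, 186, 147), (71, 183, 188, 164), (72, 183, 189, 174), (73, 182, 190, 179), (74, 182, 190, 182), (75, 182, 190, 183)]
right [(-76, 152, 150, 137), (-75, 152, 150, 137), (-74, 152, 150, 137), (-73, 152, 150, 137), (-72, 153, 149, 135), (-71, 154, 149, 131), (-70, 157, 148, 121), (-69, 160, 146, 107), (-68, 164, 143, 92), (-67, 166, 141, 76), (-66, 165, 137, 63), (-65, 160, 131, 52), (-64, 149, 120, 44), (-63, 134, 106, 39), (-62, 118, 90, 36), (-61, 106, 77, 34), (-60, 96, 66, 34), (-59, 90, 58, 34), (-58, 86, 54, 33), (-57, 85, 52, 33), (-56, 84, 51, 32), (-55, 82, 49, 31), (-54, 78, 46, 29), (-53, 73, 43, 27), (-52, 69, 41, 26), (-51, 66, 40, 25)]
```

```bash
python3 - <<'E'
from h import *
def tgt(dx,dy,z): return list(OC+RZ.apply([-69.5+dx,dy,z]))
r.movep(tgt(0,0,130),list(down(yaw)))
r.move_l(tgt(0,0,49),velocity=150,guard=15)
r.grip(0,60); say()
r.move_l(tgt(0,0,51),velocity=30)
r.move_l(tgt(-2.7,-2.4,51),velocity=30); 
r.move_l(tgt(-2.7,-2.4,49.5),velocity=30,guard=15); say()
r.wait(.2); say(); r.grip(30)
r.move_l(tgt(-2.7,-2.4,150),velocity=200)
j=np.array(r.read_joints()); j[0]+=0.75; r.movej(j.tolist())
im=r.get_image("top"); cv2.imwrite("pics/t3.png",im[:,:,::-1]); say(); 
np.set_printoptions(linewidth=200)
edges(im)
b=cv2.resize(im[210:290,320:410,::-1],None,fx=7,fy=7,interpolation=cv2.INTER_CUBIC)
cv2.imwrite("pics/t3c.png",b)
E
```

```text
t 12.53 p [436.3 -29.2  50.1] F [-0.4  1.8  6.6] w 8.0
t 13.29 p [432.5 -31.4  50. ] F [-3.3 -0.7 10.1] w 7.9
t 13.49 p [432.5 -31.4  50. ] F [-3.8  0.5 11. ] w 8.4
t 15.74 p [338.  270.9 149. ] F [ 0.7  0.2 -0.2] w 30.3
near [(-82, 183, 191, 181), (-81, 182, 190, 180), (-80, 180, 187, 177), (-79, 176, 181, 171), (-78, 171, 173, 160), (-77, 162, 161, 144), (-76, 148, 143, 120), (-75, 126, 117, 93), (-74, 98, 87, 65), (-73, 73, 62, 43), (-72, 54, 42, 27), (-71, 42, 29, 17), (-70, 35, 21, 12), (-69, 34, 20, 13), (-68, 39, 25, 17), (-67, 51, 33, 22), (-66, 65, 41, 27), (-65, 77, 47, 30), (-64, 84, 51, 31), (-63, 87, 52, 32), (-62, 88, 53, 32), (-61, 88, 53, 33), (-60, 86, 52, 33), (-59, 80, 50, 32)]
left [(50, 66, 42, 29), (51, 75, 46, 30), (52, 81, 49, 31), (53, 84, 50, 31), (54, 85, 51, 31), (55, 85, 52, 32), (56, 84, 54, 37), (57, 85, 61, 47), (58, 91, 75, 63), (59, 105, 98, 86), (60, 126, 125, 112), (61, 147, 150, 130), (62, 163, 167, 133), (63, 173, 176, 126), (64, 178, 179, 114), (65, 181, 181, 101), (66, 182, 181, 90), (67, 182, 181, 90), (68, 182, 181, 102), (69, 182, 183, 124), (70, 182, 185, 146), (71, 182, 187, 163), (72, 182, 189, 173), (73, 182, 189, 179), (74, 182, 190, 181), (75, 182, 190, 183)]
right [(-76, 152, 149, 137), (-75, 152, 149, 137), (-74, 152, 149, 137), (-73, 152, 150, 137), (-72, 153, 150, 135), (-71, 155, 150, 131), (-70, 157, 148, 122), (-69, 158, 144, 108), (-68, 156, 137, 91), (-67, 149, 126, 74), (-66, 137, 111, 59), (-65, 124, 96, 47), (-64, 111, 81, 39), (-63, 100, 68, 34), (-62, 92, 59, 32), (-61, 88, 54, 31), (-60, 87, 53, 32), (-59, 86, 52, 32), (-58, 84, 50, 32), (-57, 79, 48, 30), (-56, 75, 45, 28), (-55, 71, 42, 26), (-54, 68, 40, 25), (-53, 66, 39, 25), (-52, 62, 39, 26), (-51, 58, 38, 28)]
```

View pics/t3c.png

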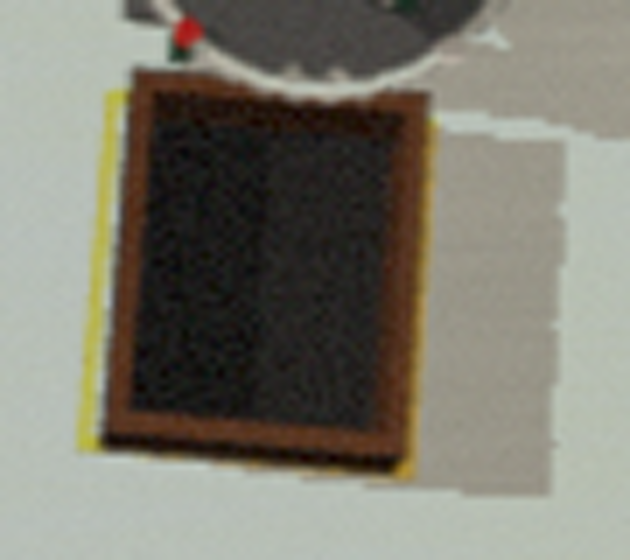

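The tray now fills the outline: its near edge is at -74 mm against the ideal -74, the side gaps are even, and the yaw error is under 0.5°. Next is the dial.

```bash
cat >> h.py <<'E'
kz=B.apply([0,0,1]); K=piv+B.apply([38,0,110])
def kq(d,s=0): a=d+np.pi/2+s; return list(ori(-kz,B.apply([np.cos(a),np.sin(a),0])))
def kp(h): return list(K+(6+h)*kz)
E
python3 - <<'E'
from h import *
r.grip(44,25)
r.movep(kp(90),kq(-.765))
r.move_l(kp(0),velocity=120,guard=6); say()
print(np.linalg.norm(np.array(r.read_position())-kp(0)))
r.grip(0,25); say()
for d in np.linspace(-.765,1.571,9)[1:]:
    r.move_l(kp(0),kq(d),velocity=150)
r.wait(.2); say(); print(np.round(r.read_joints(),3), np.round(r.solve_ik(kp(0),kq(1.571)),3))
r.grip(44); r.wait(.1); r.move_l(kp(90),velocity=150); say()
j=np.array(r.read_joints()); j[0]+=0.9; r.movej(j.tolist())
im=r.get_image("top"); cv2.imwrite("pics/t4.png",im[:,:,::-1]); say()
im2=r.get_image("scene"); cv2.imwrite("pics/s4.png",im2[:,:,::-1])
a=cv2.resize(im[160:285,325:425,::-1],(480,600),interpolation=cv2.INTER_CUBIC)
b=cv2.resize(im2[245:320,230:340,::-1],(320,218),interpolation=cv2.INTER_CUBIC)
c=np.zeros((600,800,3),np.uint8);c[:,:480]=a;c[:218,480:]=b;cv2.imwrite("pics/t4c.png",c)
E
```

```text
t 18.47 p [568.8 -44.6 277.2] F [ 1.7 -0.1  1.1] w 44.0
0.46166571802975315
t 18.82 p [568.1 -45.3 277.5] F [-6.3 -2.   4.2] w 15.2
t 22.56 p [567.5 -42.9 276.8] F [-11.4  10.7   6.9] w 15.9
[-0.062 -0.072 -0.508  0.527 -0.026 -1.525] [-0.064 -0.071 -0.507  0.524 -0.03  -1.528]
t 23.79 p [517.4 -38.8 349.9] F [ 0.5 -0.3  0.3] w 43.8
t 25.51 p [352.6 380.6 349.9] F [ 0.4  0.  -0.3] w 44.0
```

View pics/t4c.png

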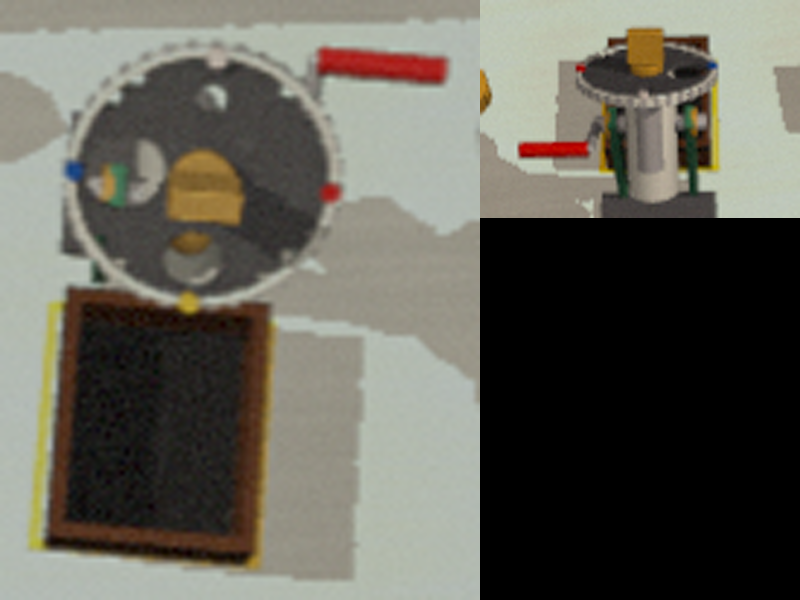

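```bash
cat >> h.py <<'E'
def hp(t,up=0,y=-108):
    al=np.pi/4-t; b=.6*np.clip(t,0,1.9)/1.9; X=piv+RZ.apply([90*np.sin(al),y,90*np.cos(al)])
    z=RZ.apply([np.sin(b),0,-np.cos(b)]); return list(X-6*z+[0,0,up]), list(ori(z,RZ.apply([np.cos(b),0,np.sin(b)])))
def brass(im,tag): # brass blobs in the tray region, outline frame at ball height
    hsv=cv2.cvtColor(im,cv2.COLOR_RGB2HSV); m=cv2.inRange(hsv,(10,90,60),(30,255,255))
    q=proj("top",OC+RZ.apply([[62,50,25],[62,-50,25],[-62,-50,25],[-62,50,25]])).astype(np.int32)
    k=np.zeros_like(m); cv2.fillConvexPoly(k,q,255); n,_,st,c=cv2.connectedComponentsWithStats(m&k)
    print(tag,[(int(st[i,4]),np.round(RZ.inv().apply(w("top",[c[i]],22)-OC)[0,:2]).tolist()) for i in range(1,n) if st[i,4]>6])
E
python3 - <<'E'
from h import *
from scipy.optimize import least_squares
dots=crop([(330,193),(73,171),(189,303)],(325,160),4.8)
def f(p):
    ps=p[0]+np.array([np.pi,0,np.pi/2]); return (proj("top",piv+B.apply(np.c_[38+66.3*np.cos(ps),66.3*np.sin(ps),0*ps+p[1]]))-dots).ravel()
s=least_squares(f,[1.57,80]); print("dial",s.x,s.fun.round(2))
p,q=hp(0,200); r.move_l([p_ for p_ in np.array(r.read_position())+[0,0,60]],velocity=250)
r.movep(p,q); r.grip(40,40)
r.move_l(hp(0,40)[0],velocity=250)
r.move_l(hp(0)[0],velocity=100,guard=8); say(); print("want",np.round(hp(0)[0],1))
r.grip(0,40); say()
E
```

```text
dial [ 1.5704491  80.34097438] [ 0.51 -0.04 -0.05 -0.   -0.1  -0.08]
t 30.18 p [ 654.8 -163.6  230.4] F [ 0.3 -0.5 -0.3] w 40.0
want [ 654.6 -163.5  229.6]
t 30.52 p [ 652.9 -163.4  230.8] F [-8.6  0.7  7. ] w 14.2
```

```bash
python3 - <<'E'
from h import *
for t in np.linspace(0,1.9,11)[1:]:
    p,q=hp(t); hit=r.move_l(p,q,velocity=180,guard=60)
    if hit: print("hit",t)
say(); print("want",np.round(hp(1.9)[0],1))
p,q=hp(1.94); print(r.move_l(p,q,velocity=40,guard=15)); say()
r.wait(1.0)
for n in("top","scene"): cv2.imwrite(f"pics/{n}5.png",r.get_image(n)[:,:,::-1])
brass(r.get_image("top"),"tipped"); say()
E
```

```text
t 33.02 p [ 506.7 -146.7  203.6] F [-7.8 -2.2  0.1] w 14.5
want [ 507.7 -146.4  204.6]
False
t 33.27 p [ 506.9 -146.8  203.2] F [-23.5   0.7  24. ] w 14.3
tipped [(10, [19.0, -7.0]), (7, [-13.0, 51.0]), (145, [-38.0, -3.0]), (12, [-45.0, 52.0])]
t 34.42 p [ 506.9 -146.8  203.3] F [-24.4   1.9  24.2] w 14.4
```

```bash
python3 - <<'E'
from h import *
for t in np.linspace(1.9,0,11)[1:]:
    p,q=hp(t); r.move_l(p,q,velocity=180)
say(); p,q=hp(-.05); print(r.move_l(p,q,velocity=40,guard=18)); say()
r.wait(.2); r.grip(40); r.move_l(hp(0,40)[0],velocity=100); r.move_l(hp(0,200)[0],velocity=250)
j=np.array(r.read_joints()); j[0]+=0.9; r.movej(j.tolist()); say()
im=r.get_image("top"); im2=r.get_image("scene"); brass(im,"rest")
for n,i in(("top",im),("scene",im2)): cv2.imwrite(f"pics/{n}6.png",i[:,:,::-1])
a=cv2.resize(im[160:285,325:425,::-1],(480,600),interpolation=cv2.INTER_CUBIC)
b=cv2.resize(im2[245:320,230:340,::-1],(320,218),interpolation=cv2.INTER_CUBIC)
d=cv2.resize(im[140:310,190:510,::-1],(320,170))
c=np.zeros((600,800,3),np.uint8);c[:,:480]=a;c[:218,480:]=b;c[220:390,480:]=d;cv2.imwrite("pics/t6c.png",c)
E
```

```text
t 36.94 p [ 652.5 -162.6  225.5] F [-10.2   5.1 -15.9] w 14.4
True
t 37.15 p [ 652.9 -162.6  224.9] F [-2.4  0.2  7.5] w 14.6
t 41.46 p [535.7 410.2 428.7] F [0.9 0.5 1.1] w 39.9
rest [(7, [12.0, 52.0]), (221, [-23.0, -2.0])]
```

View pics/t6c.png

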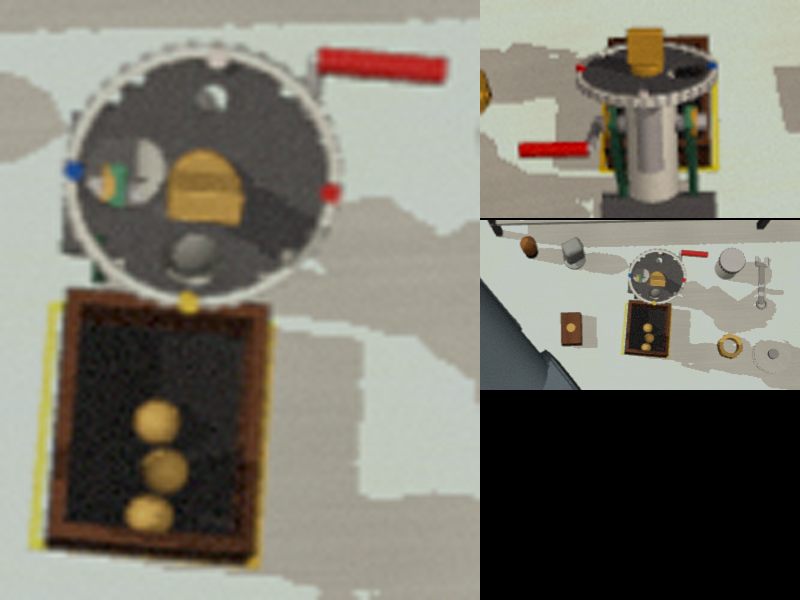

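```bash
python3 - <<'E'
from h import *
for n,a,b in(("top","t4","top6"),("top","top0","top6"),("scene","s4","scene6"),("scene","scene0","scene6")):
    o=[]
    for f in(a,b):
        im=cv2.imread(f"pics/{f}.png"); h=cv2.inRange(cv2.cvtColor(im,cv2.COLOR_BGR2HSV),(0,180,90),(5,255,255))
        q=proj(n,[piv+RZ.apply([63.6,-91,63.6])])[0]; k=np.zeros_like(h); cv2.circle(k,tuple(int(v) for v in q),22 if n=="top" else 18,255,-1)
        ys,xs=np.nonzero(h&k); o.append((len(xs),round(xs.mean(),2),round(ys.mean(),2)))
    print(n,a,b,o)
im=cv2.imread("pics/top6.png")[:,:,::-1]; im0=cv2.imread("pics/t3.png")[:,:,::-1]
g=lambda i:cv2.cvtColor(i,cv2.COLOR_RGB2GRAY).astype(np.float32)
for nm,(x,y,s) in dict(tray=(330,240,55),tin=(425,165,35),wrench=(462,170,30),nut=(424,250,32),block=(266,230,32),mic=(268,150,32),valve=(226,150,26),spool=(465,256,40)).items():
    print(nm,np.round(cv2.phaseCorrelate(g(im0[y:y+s,x:x+s]).copy(),g(im[y:y+s,x:x+s]).copy()),2).tolist() if 0 else float(np.abs(g(im0[y:y+s,x:x+s])-g(im[y:y+s,x:x+s])).mean().round(1)))
E
```

```text
top t4 top6 [(105, np.float64(404.08), np.float64(173.29)), (104, np.float64(404.0), np.float64(173.26))]
top top0 top6 [(104, np.float64(404.03), np.float64(173.27)), (104, np.float64(404.0), np.float64(173.26))]
scene s4 scene6 [(108, np.float64(254.9), np.float64(295.93)), (112, np.float64(254.93), np.float64(295.98))]
scene scene0 scene6 [(106, np.float64(254.54), np.float64(295.87)), (112, np.float64(254.93), np.float64(295.98))]
tray 13.0
tin 8.699999809265137
wrench 9.0
nut 15.199999809265137
block 7.300000190734863
mic 8.100000381469727
valve 7.800000190734863
spool 20.799999237060547
```

The handle is back at its starting pixels, the three brass balls are in the tray, and the grey ball is still in the canister.

```bash
python3 -c "
from cell import r
print(r.job_done(), r.read_clock())"
```

```text
the job is handed in; nothing more can be done
the job is handed in; nothing more can be done
```

The job is handed in at about 41 s: the tray fills the outline with all three brass balls in it, the dial is on the medium opening, the grey ball is still in the canister, the canister is back at rest, and nothing else looks disturbed in the last picture.

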